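# Seat a turned ring in a V-nest and latch it

## Task

Slide the loose turned metal ring across the bench, without lifting it, into the V-shaped nest until it is fully home, and press it firmly, with about 10 N, so that it bears on both rails at once, but never push on it with more than 25 N, which would mark the rails. Then swing the latch bar fully shut behind the ring and let go of it. Leave the brass bush and the steel block with black sides where they are.

Things in the scene. Friction and masses are not known exactly. Their poses are not given: they have to be found in the camera images.
- nest: The nest: an open V of two plain steel rails screwed to the bench, an aluminium block behind the narrow end. Origin on the bench where the ring's axis stands when fully home (good to 1 mm). x = centre line, pointing INTO the V (the way the ring is pushed), z up. Rails at 30 degrees either side; their inner faces, produced, meet at x = +86 mm. Rigid: force rises steeply within 1 mm once both rails touch.
- nest_mouth (a point): Middle of the V's open mouth on the bench, at x = -57 mm in the nest's frame; the gap between the rails is 165 mm wide here. Axes as the nest's.
- rail_left: The rail on the nest's +y side, 115 mm long, 14 mm thick, 32 mm high, fixed, polished (slippery). Origin at the foot of its inner face, half-way along; x along the rail towards the narrow end. A seated ring touches it at x = +21, y = +37 mm in the nest's frame.
- rail_right: The rail on the nest's -y side, 115 mm long, 14 mm thick, 32 mm high, fixed, polished (slippery). Origin at the foot of its inner face, half-way along; x along the rail towards the narrow end. A seated ring touches it at x = +21, y = -37 mm in the nest's frame.
- ring: The workpiece: a loose, smooth, light grey turned alloy ring, 86 mm in diameter, 46 mm high, 0.3 to 0.6 kg, standing on the bench in front of the mouth (the discs in stacks farther back are larger). Too wide to grasp: push it at its rim; rubbery finger pads grip the rim, so a sideways-offset push can leave it bearing on one rail only, felt as a sideways force. It slides with roughly 1.5 to 4.5 N. Origin on its axis at its underside.
- ring_mid (a point): Centre of the ring, on its axis, 23 mm above its underside.
- latch (a joint): Angle of the latch bar in rad: 0 = fully shut (hard stop), lying along the nest's -y straight across behind the ring; about 1.7 = open, pointing back along the nest's -x. At angle a it points along (-sin a, -cos a) in the nest's xy. Light friction; stays where left. Bar 12 mm wide, underside 34 mm and top 44 mm above the bench; shut, it clears a seated ring by 2.5 mm.
- latch_pivot (a point): The latch bar's upright pivot axis, on the bench, at x = -51.5, y = +104 mm in the nest's frame, at the mouth end of the +y rail.
- latch_pin (a point): Upright round steel handle pin near the free end of the latch bar, 118 mm from the pivot, 14 mm in diameter, standing from the bar's top (44 mm above the bench) to 84 mm above the bench. This point is on its axis, 66 mm above the bench. Pinch it from above (it turns in the grip) or push it sideways.
- bush: Bystander: a flanged brass bush standing beside the nest's -y rail, 54 mm across the flange, 44 mm high. Origin at the centre of its underside.
- block: Bystander: a steel block with black sides and a bright ground top, 42x72x49 mm, beyond the narrow end of the nest. Origin at the centre of its underside.
Mind the look-alikes: they are no part of the job. What is shaped like the ring but orange is not meant.

How it is judged:
On the way, in this order (a step that is already met when the one before it is completed fails the run):
1. with the latch still open, the ring is fully home and is pressed by the fingers against both rails at once with more than 2.5 N on each (value of joint latch above 1 rad and horizontal distance between ring and nest below 0.003 m and contact force between the fingers and ring above 4 N and contact force between ring and rail_left above 2.5 N and contact force between ring and rail_right above 2.5 N), for 0.15 s.
2. the latch is swung shut (value of joint latch below 0.06 rad), for 0.1 s.
At the end, for the whole second after the job is handed in: The ring stands flat and at rest on the bench, its axis within 4 mm of the nest's origin, and the latch is within 0.06 rad of fully shut (horizontal distance between ring and nest below 0.004 m and height (world z) of ring below 0.004 m and angle between ring's own z axis and vertical below 0.05 rad and value of joint latch below 0.06 rad and linear speed of ring below 0.01 m/s); the robot touches nothing.
It fails at once if the ring is pushed with more than 25 N by the fingers, or jammed against the nest or its latch with more than 45 N in all (contact force between the fingers and ring above 25 N or contact force between ring and nest above 45 N).
It fails at once if the ring is lifted more than 15 mm off the bench (height (world z) of ring above 0.015 m).
It fails at once if the brass bush is moved more than 15 mm (distance of bush from where it was at the start of the episode above 0.015 m).
It fails at once if the black-sided block is moved more than 15 mm (distance of block from where it was at the start of the episode above 0.015 m).
It also fails if it takes over 72 s, if anything falls off the work surface, if the arm or the gripper's body presses on something with over 40 N, if the wrist force passes 120 N, or if a joint passes its speed limit or range.

## Robot

A 6-joint arm with a two-finger parallel gripper is mounted at the origin on the work surface; the furniture and walls round the work are solid. World frame = base frame: x ahead of the robot, y to its left, z up, the work surface at z = 0. Lengths are in m, angles in rad, forces in N, time in s.
With the tool pointing down it reaches from about 0.35 to 0.975 m from the base axis. Payload 7.1 kg.
Tool frame: the origin (TCP) lies between the finger pads; the fingertips stand 19 mm ahead of it and the grasp point (between the pads) is the TCP (manip.tips_ahead is the distance from the TCP to the fingertips, in m); x points along the fingers, z is the direction in which the jaws open and shut, and the axes are right-handed (so a half turn about x gives the same grasp; the last joint's range is limited). The gripper opens to 88 mm and grips with 3 to 60 N. Pads are 20 mm wide; open, the fingers measure 115 mm over their backs; the gripper's body (75 mm by 178 mm) begins 61 mm behind the grasp point.
Start: joints at [1.113, 0.423, 1.63, -0, 1.089, -0.019], TCP at [0.266, 0.566, 0.242] pointing down, gripper open.
Joint ranges: [-3, 3], [-0.9, 2.11], [0.09, 2.58], [-1.31, 4.45], [0.11, 2.69], [-2.54, 2.54]. Speed limits (rad/s): [2.39, 2.39, 3.01, 3.14, 3.14, 3.14].

## Interface

Orientations are given as a unit quaternion [x, y, z, w].
In Python, from cell import manip gives the robot as it stands. The module is installed in compiled form; this text tells all that it offers.
- The arm moves only by the shell command python3 -m inch 'ROWS' [FORCE]. ROWS is JSON, one flat list of numbers, 5 for each row, row after row: the finger opening in cm, from 0 to 8.78, then the shift along the world's x, y, z in cm, then the turn about the world's z in degrees. A call has 1 to 5 rows; each row is the pose to reach, as a shift and turn from the pose measured when the call began; what a row does not reach only later rows make up. A row lasts 1/10 s, in which the tool goes at most 50 mm and 8.59 degrees, less where a joint would pass 70% of its speed; a pose out of reach is approached as far as the arm can. A call with a gripper value outside its range is refused whole. The fingers move at their own pace and stop on an object; FORCE is the grip in N (left out, the last holds). Time passes only in rows, so rows that repeat a pose let the fingers close. It gives the time, the measured TCP pose, the force and the opening at its end, in the units of the state.
- manip.read_state(): the state, without advancing time (a new reading comes with each control period).
- manip.snapshot(name): name is "scene" or "top" or "wrist"; returns a dict with "pixels" (420x560x3 uint8, blue, green, red), "z_map" (420x560 float32, m along the optical axis (not along the pixel's ray), 0 where there is no reading), "K" (3x3 intrinsics, pixels), "dist_coeffs" ([k1, k2, p1, p2, k3] as OpenCV has them; the pictures are not rectified), "R" (3x3) and "t" (3): a world point X has camera coordinates R X + t. Camera axes: x right, y down, z forward; pixel columns grow to the right and rows downward; lengths in m; the calibration is good to about 2 mm. A picture is of the moment at which its call begins.
- manip.sign_off(): hands the job in, once; it reports no verdict.
The state is a dict: "time": time; "joints": joint angles; "joint_vel": joint speeds; "tau": joint torques, N m; "ee_pos": TCP position; "tool_rot": TCP orientation; "ft_force": force on the tool from outside, world axes, zero at the start; "moment": the same for the moment, N m; "grip_width": finger opening in m.
Only numpy, scipy, OpenCV 4.12 (cv2) and the standard library are available. Lean on these libraries where they do the work, as an engineer would, in place of code of your own. Each camera call takes 0.05 s, during which the arm holds its last target. There are 200 camera calls.

## Working session

There is one attempt and no reset: what is moved stays moved. The work goes in short steps, Python scripts to look and compute and a shell command to move; the robot and the scene stay as the last step left them, time stands still between calls to the robot, and variables do not carry over. Pictures are saved under pics/ and viewed, about 8 in all and at most 12, crops included, and the job is handed in when it is done.

```bash
mkdir -p pics
cat > h.py <<'E'
import numpy as np, cv2
from cell import manip
def snap(n,f=None):
    s=manip.snapshot(n); s={k:(np.array(v) if not isinstance(v,str) else v) for k,v in s.items()}
    if f: cv2.imwrite('pics/'+f,s['pixels'])
    np.savez('last_%s.npz'%n,**s); return s
def ray(s,uv,z):
    p=cv2.undistortPoints(np.array(uv,float).reshape(-1,1,2),s['K'],s['dist_coeffs']).reshape(-1,2)
    d=np.c_[p,np.ones(len(p))]@s['R']; c=-s['R'].T@s['t']
    return c+d*((z-c[2])/d[:,2])[:,None]
def cloud(s):
    h,w=s['z_map'].shape; v,u=np.mgrid[:h,:w]
    p=cv2.undistortPoints(np.stack([u,v],-1).reshape(-1,1,2).astype(float),s['K'],s['dist_coeffs']).reshape(-1,2)
    P=np.c_[p,np.ones(len(p))]*s['z_map'].reshape(-1,1)
    return ((P-s['t'])@s['R']).reshape(h,w,3)
def st():
    s=manip.read_state(); print({k:np.round(v,4).tolist() for k,v in s.items() if k in('time','ee_pos','tool_rot','ft_force','grip_width','joints')})
E
python3 - <<'E'
from h import *
a=snap('top'); b=snap('scene'); 
cv2.imwrite('pics/top.png',a['pixels']);cv2.imwrite('pics/scene.png',b['pixels'])
for s in(a,b): print(-s['R'].T@s['t'], s['R'].round(2).tolist())
st()
E
```

```text
[ 0.43102276 -0.06638162  0.92787832] [[0.02, -1.0, 0.0], [-1.0, -0.02, -0.09], [0.09, -0.0, -1.0]]
[ 0.25554105 -0.62222273  0.7964633 ] [[0.91, -0.42, -0.02], [-0.33, -0.69, -0.64], [0.25, 0.59, -0.77]]
{'time': 0.1, 'joints': [1.113, 0.4237, 1.6306, 0.0, 1.0886, -0.019], 'ee_pos': [0.2653, 0.5654, 0.241], 'tool_rot': [-0.3795, 0.5972, 0.379, 0.5964], 'ft_force': [-0.7524, 0.0386, -0.2743], 'grip_width': 0.0878}
```

View pics/top.png

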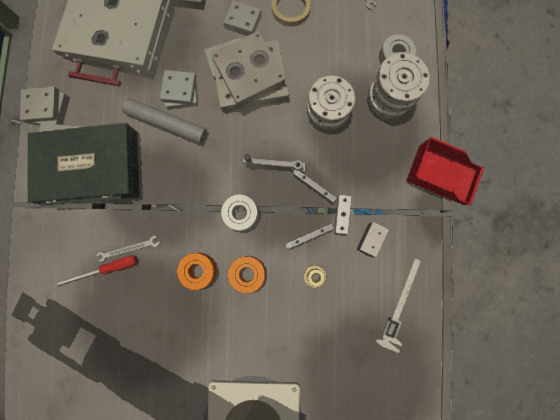

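View pics/scene.png

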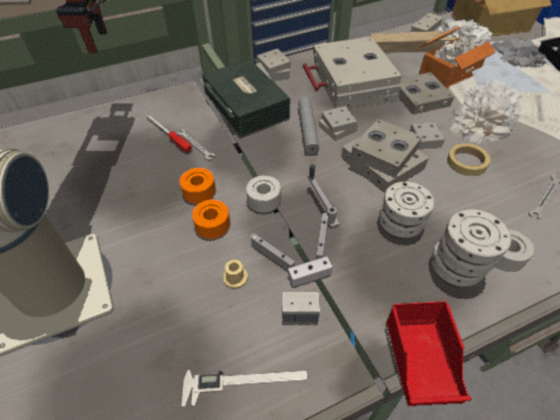

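The top view shows these candidates for the ring:
- The light grey ring at (239,212), in front of the mouth, which I choose.
- Orange rings at (196,271) and (247,274), which are look-alikes.
- Larger grey discs in stacks at (331,97) and (403,76), and a flat washer at (398,48).

The rails are at (315,187) and (310,235), with the aluminium block at (343,214). The latch pivot is at (300,165) and the pin at (247,158). The bush is at (315,276) and the black-sided block at (374,239).

Run:
```python
from h import *
s=dict(np.load('last_top.npz')); C=cloud(s); H=C[...,2]
print('K',s['K'][0,0])
def comp(lo,hi,win):
    m=np.zeros(H.shape,np.uint8); x0,y0,x1,y1=win
    m[y0:y1,x0:x1]=((H>lo)&(H<hi))[y0:y1,x0:x1]; return m
for n,lo,hi,w in [('ring',.038,.054,(215,188,262,236)),('railL',.025,.04,(290,165,338,207)),('railR',.025,.04,(283,220,336,252)),('nblk',.02,.06,(334,190,354,238)),('pin',.06,.1,(238,148,262,168)),('bar',.034,.056,(238,148,308,174)),('bush',.03,.055,(300,262,330,292)),('blk',.035,.06,(355,218,392,260))]:
    m=comp(lo,hi,w); c=cv2.findContours(m,cv2.RETR_EXTERNAL,cv2.CHAIN_APPROX_NONE)[0]
    if not c: print(n,'none');continue
    c=max(c,key=cv2.contourArea); z=np.median(H[m>0]); P=ray(s,c.reshape(-1,2),z)[:,:2]
    r=cv2.minAreaRect((P*1000).astype(np.float32)); e=cv2.minEnclosingCircle((P*1000).astype(np.float32))
    print(n,m.sum(),'z',z.round(4),'rect',np.round(r[0],1),np.round(r[1],1),round(r[2],1),'circ',np.round(e[0],1),round(e[1],1))
cv2.imwrite('pics/crop.png',cv2.resize(s['pixels'][130:300,200:400],None,fx=4,fy=4*.85,interpolation=cv2.INTER_CUBIC))
```

```text
K 379.10591596983994
ring 891 z 0.0457 rect [513.3  42.6] [84.7 84.5] 1.6 circ [513.7  43.1] 43.2
railL 318 z 0.0324 rect [ 587.8 -133. ] [127.   22.3] 55.0 circ [ 585.2 -131.2] 63.7
railR 301 z 0.0322 rect [ 461.3 -123.2] [ 13.9 120.7] 24.9 circ [ 461.1 -123.3] 60.4
nblk 514 z 0.0321 rect [ 515.7 -202.8] [31.4 92.2] 85.0 circ [ 515.2 -203.3] 47.3
pin 44 z 0.0826 rect [636.3  24.6] [18.1 12.9] 45.9 circ [635.7  25.1] 9.4
bar 335 z 0.0445 rect [630.3 -32.5] [141.   24.3] 88.1 circ [636.6 -32.7] 70.8
bush 155 z 0.0438 rect [ 366.1 -139.1] [36.8 34.8] 1.0 circ [ 366.1 -139.4] 19.4
blk 562 z 0.0483 rect [ 456.8 -272.7] [42.9 72.5] 65.0 circ [ 456.7 -273.9] 40.6
```

View pics/crop.png

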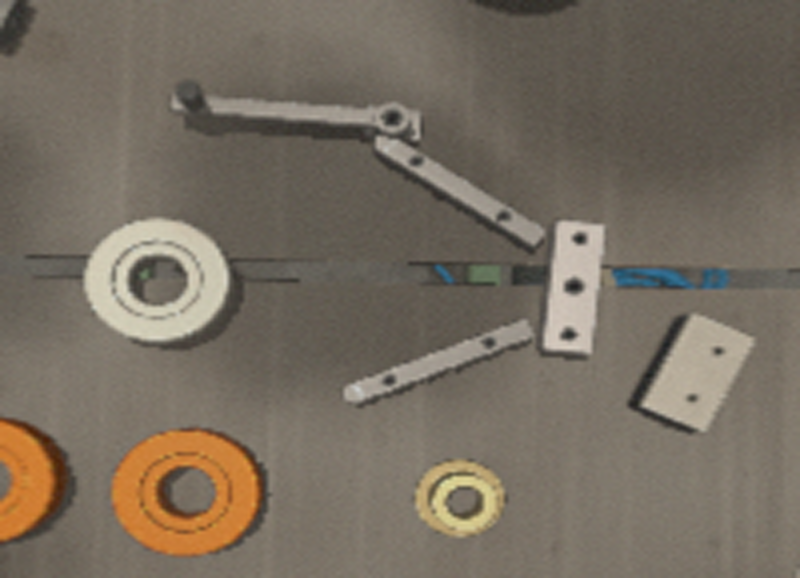

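The crop confirms the choice: plain light grey ring at (239,212), open V to its right, latch open with the dark pin at its left end. Next I work out the nest frame and the moves.

```bash
cat >> h.py <<'E'
from scipy.spatial.transform import Rotation as Ro
th=np.deg2rad(-95.05); ex=np.array([np.cos(th),np.sin(th)]); ey=np.array([-ex[1],ex[0]]); O=np.array([.5206,-.1321])
def tonest(p): d=np.asarray(p)[...,:2]-O; return np.stack([d@ex,d@ey],-1)*1000
def toworld(q): q=np.asarray(q)/1000; return O+q[0]*ex+q[1]*ey
def rep():
    s=manip.read_state(); z=Ro.from_quat(s['tool_rot']).as_matrix()[:,2]; f=np.array(s['ft_force'])
    print('t',round(s['time'],2),'tcp',np.round(s['ee_pos'],4),'nest',tonest(s['ee_pos']).round(1),'jawdeg',np.rad2deg(np.arctan2(z[1],z[0])).round(2),'F nest',(f[:2]@ex).round(2),(f[:2]@ey).round(2),'Fz',f[2].round(2),'w',round(s['grip_width'],4))
E
python3 - <<'E'
from h import *
rep(); print(tonest([[.5135,.0428],[.6357,.0251],[.5157,-.2028],[.3661,-.139]]).round(1))
r=np.array([.5135,.0428])
print('start pt',(r-ex*.070))
s=dict(np.load('last_top.npz')); print('pivot',tonest(ray(s,[[298.2,164.7]],.044)))
print(np.array(manip.read_state()['joints']).round(2))
E
```

```text
t 0.1 tcp [0.2653 0.5654 0.241 ] nest [-672.3 -315.7] jawdeg 64.86 F nest 0.03 -0.75 Fz -0.27 w 0.0878
[[-173.6  -22.5]
 [-166.7  100.8]
 [  70.9    1.3]
 [  20.5 -153.3]]
start pt [0.51966175 0.11252828]
pivot [[-47.48960288 104.62682968]]
[ 1.11  0.42  1.63  0.    1.09 -0.02]
```

```bash
python3 -m inch '[5,12,-21,0,-40, 5,12,-21,0,-40, 5,12,-21,0,-40, 5,12,-21,0,-40, 5,12,-21,0,-40]'; python3 -c "from h import *; rep()"
```

```text
time: 0.6
ee_pos: [0.3858, 0.3531, 0.2407]
tool_rot: [-0.151, 0.692, 0.15, 0.69]
ft_force: [0.5, 0.5, 0.6]
grip_width: 0.0519
t 0.6 tcp [0.3858 0.3531 0.2407] nest [-471.5 -177. ] jawdeg 24.53 F nest -0.55 0.46 Fz 0.57 w 0.0519
```

```bash
python3 -m inch '[5,13.4,-24,0,-29.6, 5,13.4,-24,0,-29.6, 5,13.4,-24,0,-29.6, 5,13.4,-24,0,-29.6, 5,13.4,-24,0,-29.6]'; python3 -m inch '[5,0.6,-1,0,0, 5,0.6,-1,0,0]';python3 - <<'E'
from h import *
rep(); s=snap('wrist','w1.png'); rep(); print(-s['R'].T@s['t'])
E
```

```text
time: 1.1
ee_pos: [0.5072, 0.1348, 0.2407]
tool_rot: [0.032, 0.707, -0.032, 0.706]
ft_force: [0.8, 0.6, -0.1]
grip_width: 0.0501
time: 1.3
ee_pos: [0.5136, 0.1233, 0.2403]
tool_rot: [0.033, 0.707, -0.033, 0.705]
ft_force: [0.1, 0.6, -0.2]
grip_width: 0.0499
t 1.3 tcp [0.5136 0.1233 0.2403] nest [-253.8  -29.5] jawdeg -5.39 F nest -0.57 0.08 Fz -0.22 w 0.0499
t 1.35 tcp [0.5129 0.1246 0.2403] nest [-255.   -30.3] jawdeg -5.31 F nest -0.21 -0.82 Fz -1.01 w 0.05
[0.52144045 0.20558373 0.38276693]
```

View pics/w1.png

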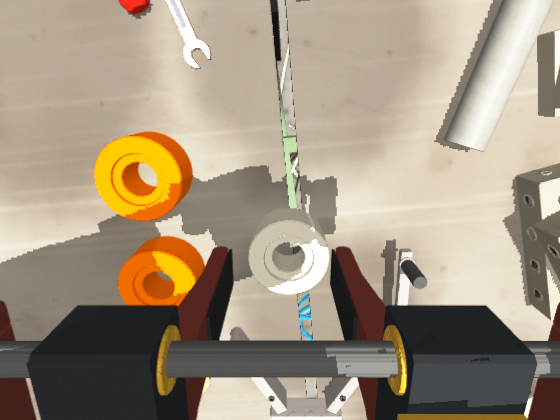

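The wrist view shows the ring at (289,255) between the finger silhouettes, the latch pin at (415,272), and the orange rings to the left.

Run:
```python
from h import *
s=dict(np.load('last_wrist.npz')); C=cloud(s); H=C[...,2]
m=np.zeros(H.shape,np.uint8); m[200:300,240:335]=(abs(H-.0455)<.006)[200:300,240:335]
c=max(cv2.findContours(m,0,1)[0],key=cv2.contourArea); P=ray(s,c.reshape(-1,2),.046)[:,:2]
e=cv2.minEnclosingCircle((P*1000).astype(np.float32)); print(e)
```

```text
((512.4873046875, 43.73904800415039), 43.520057678222656)
```

```bash
python3 -m inch '[5,0.6,-1.1,-5,0.3, 5,0.6,-1.1,-10,0.3, 5,0.6,-1.1,-15,0.3, 5,0.6,-1.1,-19,0.3, 5,0.6,-1.1,-20.9,0.3]'; python3 -m inch '[5,0,0,0,0, 5,0,0,0,0, 5,0,0,0,0]' ; python3 -c "from h import *; rep()"
```

```text
time: 1.85
ee_pos: [0.5155, 0.1152, 0.0277]
tool_rot: [0.03, 0.71, -0.03, 0.703]
ft_force: [-0.0, 0.2, -0.4]
grip_width: 0.0499
time: 2.15
ee_pos: [0.5161, 0.1163, 0.029]
tool_rot: [0.029, 0.709, -0.03, 0.704]
ft_force: [0.1, 0.0, 0.8]
grip_width: 0.05
t 2.15 tcp [0.5161 0.1163 0.029 ] nest [-247.1  -26.4] jawdeg -4.79 F nest -0.01 0.13 Fz 0.78 w 0.05
```

```bash
python3 -m inch '[5,0.17,-1.5,0.2,-0.3, 5,0.1,-2.3,0.2,-0.3, 5,0.15,-3.1,0.2,-0.3, 5,0.25,-3.9,0.2,-0.3, 5,0.35,-4.7,0.2,-0.3]';  python3 -c "from h import *; rep()"
```

```text
time: 2.65
ee_pos: [0.5201, 0.069, 0.0317]
tool_rot: [0.032, 0.709, -0.032, 0.704]
ft_force: [0.1, 6.9, 6.3]
grip_width: 0.0501
t 2.65 tcp [0.5201 0.069  0.0317] nest [-200.2  -18.2] jawdeg -5.19 F nest -6.9 -0.48 Fz 6.28 w 0.0501
```

```bash
python3 -m inch '[5,0.1,-0.8,0,0, 5,0.2,-1.6,0,0, 5,0.3,-2.4,0,0, 5,0.4,-3.2,0,0, 5,0.5,-4,0,0]';  python3 -c "from h import *; rep()"
```

```text
time: 3.15
ee_pos: [0.5252, 0.0285, 0.0319]
tool_rot: [0.032, 0.708, -0.032, 0.704]
ft_force: [-0.1, 5.5, 3.9]
grip_width: 0.0499
t 3.15 tcp [0.5252 0.0285 0.0319] nest [-160.3   -9.6] jawdeg -5.2 F nest -5.48 -0.57 Fz 3.86 w 0.0499
```

```bash
python3 -m inch '[5,0.1,-0.8,0,0, 5,0.2,-1.6,0,0, 5,0.3,-2.4,0,0, 5,0.4,-3.2,0,0, 5,0.45,-4,0,0]';  python3 -m inch '[5,-0.0,-0.8,0,0, 5,0.05,-1.6,0,0, 5,0.0,-2.4,0,0, 5,-0.1,-2.8,0,0, 5,-0.1,-3,0,0]';python3 - <<'E'
from h import *
rep(); s=snap('top','t2.png'); rep()
cv2.imwrite('pics/t2c.png',cv2.resize(s['pixels'][130:270,230:400],None,fx=4,fy=4,interpolation=cv2.INTER_CUBIC))
E
```

```text
time: 3.65
ee_pos: [0.5298, -0.0122, 0.0319]
tool_rot: [0.032, 0.708, -0.032, 0.704]
ft_force: [-0.4, 4.8, 3.5]
grip_width: 0.0501
time: 4.15
ee_pos: [0.5289, -0.0427, 0.0319]
tool_rot: [0.033, 0.708, -0.032, 0.704]
ft_force: [-0.4, 4.6, 3.0]
grip_width: 0.0499
t 4.15 tcp [ 0.5289 -0.0427  0.0319] nest [-89.8   0.4] jawdeg -5.24 F nest -4.52 -0.78 Fz 2.99 w 0.0499
t 4.2 tcp [ 0.5288 -0.0428  0.0319] nest [-89.7   0.3] jawdeg -5.23 F nest -1.98 0.53 Fz 1.86 w 0.0501
```

View pics/t2c.png

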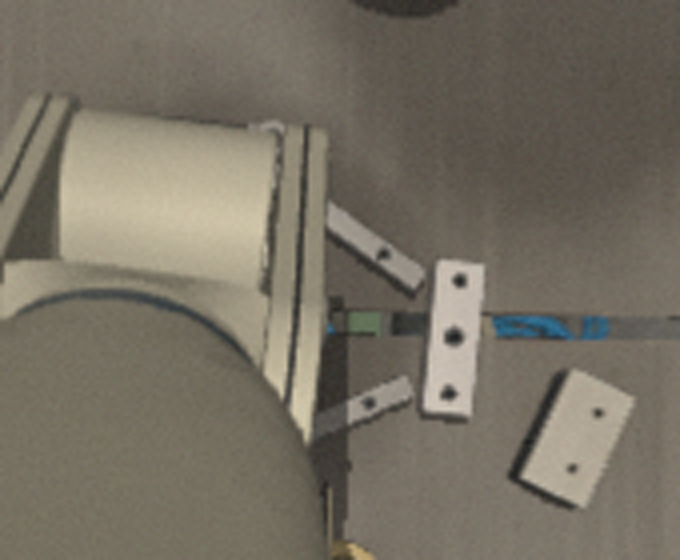

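The arm hides the ring in this view. The rails and aluminium block are as measured, so I go on by force.

```bash
python3 -m inch '[5,0,-0.8,0,0, 5,-0.05,-1.6,0,0, 5,-0.1,-2.3,0,0, 5,-0.15,-2.8,0,0, 5,-0.2,-3,0,0]';  python3 -c "from h import *; rep()"; python3 -m inch '[5,-0.02,-0.1,0,0, 5,-0.03,-0.2,0,0, 5,-0.03,-0.3,0,0]';  python3 -c "from h import *; rep()"
```

```text
time: 4.7
ee_pos: [0.5269, -0.0733, 0.0319]
tool_rot: [0.033, 0.708, -0.032, 0.704]
ft_force: [0.4, 4.1, 2.7]
grip_width: 0.0501
t 4.7 tcp [ 0.5269 -0.0733  0.0319] nest [-59.1   1.1] jawdeg -5.25 F nest -4.08 0.07 Fz 2.66 w 0.0501
time: 5.0
ee_pos: [0.5265, -0.0762, 0.0319]
tool_rot: [0.033, 0.708, -0.032, 0.704]
ft_force: [0.8, 4.8, 2.6]
grip_width: 0.0499
t 5.0 tcp [ 0.5265 -0.0762  0.0319] nest [-56.2   0.9] jawdeg -5.25 F nest -4.89 0.34 Fz 2.63 w 0.0499
```

```bash
for i in 1; do python3 -m inch '[5,-0.01,-0.05,0,0, 5,-0.01,-0.1,0,0, 5,-0.015,-0.15,0,0, 5,-0.02,-0.2,0,0, 5,-0.025,-0.25,0,0]' >/dev/null;  python3 -c "from h import *; rep()"; done; python3 -m inch '[5,-0.01,-0.05,0,0, 5,-0.01,-0.1,0,0, 5,-0.015,-0.15,0,0, 5,-0.02,-0.2,0,0, 5,-0.02,-0.2,0,0]' >/dev/null;  python3 -c "from h import *; rep()"
```

```text
t 5.5 tcp [ 0.5262 -0.0787  0.0319] nest [-53.7   0.8] jawdeg -5.24 F nest -4.44 -0.33 Fz 2.15 w 0.0504
t 6.0 tcp [ 0.526  -0.0808  0.0319] nest [-51.6   0.8] jawdeg -5.24 F nest -3.93 -1.02 Fz 1.57 w 0.0496
```

```bash
python3 -m inch '[5,0,-0.05,0,0, 5,-0.01,-0.1,0,0, 5,-0.01,-0.15,0,0, 5,-0.01,-0.15,0,0]' >/dev/null;  python3 -c "from h import *; rep()"
```

```text
t 6.4 tcp [ 0.5258 -0.0823  0.0319] nest [-50.    0.8] jawdeg -5.25 F nest -4.61 -0.27 Fz 1.42 w 0.0503
```

```bash
python3 -m inch '[5,0,-0.05,0,0, 5,-0.01,-0.1,0,0, 5,-0.01,-0.15,0,0, 5,-0.01,-0.15,0,0]' >/dev/null;  python3 -c "from h import *; rep()"
```

```text
t 6.8 tcp [ 0.5257 -0.0839  0.0319] nest [-48.4   0.8] jawdeg -5.25 F nest -4.53 0.04 Fz 2.61 w 0.0498
```

```bash
for f in a; do python3 -m inch '[5,0,-0.05,0,0, 5,-0.01,-0.1,0,0, 5,-0.01,-0.1,0,0]' >/dev/null;  python3 -c "from h import *; rep()"; done;  python3 -m inch '[5,0,-0.05,0,0, 5,-0.01,-0.1,0,0, 5,-0.01,-0.1,0,0]' >/dev/null;  python3 -c "from h import *; rep()"
```

```text
t 7.1 tcp [ 0.5256 -0.085   0.0319] nest [-47.3   0.9] jawdeg -5.25 F nest -4.39 0.04 Fz 2.09 w 0.0498
t 7.4 tcp [ 0.5255 -0.0861  0.0319] nest [-46.3   0.9] jawdeg -5.25 F nest -4.55 -0.08 Fz 2.38 w 0.0504
```

```bash
python3 -m inch '[5,0,-0.05,0,0, 5,-0.01,-0.1,0,0, 5,-0.01,-0.1,0,0]' >/dev/null;  python3 -c "from h import *; rep()"
```

```text
t 7.7 tcp [ 0.5254 -0.0872  0.0319] nest [-45.2   0.8] jawdeg -5.25 F nest -4.63 0.8 Fz 3.16 w 0.0503
```

```bash
python3 -m inch '[5,0,-0.04,0,0, 5,-0.01,-0.08,0,0, 5,-0.01,-0.08,0,0]' >/dev/null;  python3 -c "from h import *; rep()"
```

```text
t 8.0 tcp [ 0.5254 -0.088   0.0319] nest [-44.3   0.9] jawdeg -5.25 F nest -4.67 -0.3 Fz 1.87 w 0.0499
```

```bash
python3 -m inch '[5,0,-0.04,0,0, 5,-0.01,-0.08,0,0, 5,-0.01,-0.08,0,0]' >/dev/null;  python3 -c "from h import *; rep()"
```

```text
t 8.3 tcp [ 0.5253 -0.0889  0.0319] nest [-43.4   0.8] jawdeg -5.25 F nest -4.29 0.9 Fz 2.89 w 0.0502
```

```bash
python3 -m inch '[5,0,-0.04,0,0, 5,-0.01,-0.07,0,0, 5,-0.01,-0.07,0,0]' >/dev/null;  python3 -c "from h import *; rep()"
```

```text
t 8.6 tcp [ 0.5252 -0.0897  0.0319] nest [-42.7   0.8] jawdeg -5.26 F nest -3.42 0.64 Fz 1.86 w 0.0502
```

Run:
```python
from h import *
s=snap('scene','s3.png'); w=snap('wrist','w3.png')
cv2.imwrite('pics/both.png',np.hstack([cv2.resize(s['pixels'][150:350,200:400],(390,390)),cv2.resize(w['pixels'],(400,390))]))
```

```text
(no output)
```

View pics/both.png

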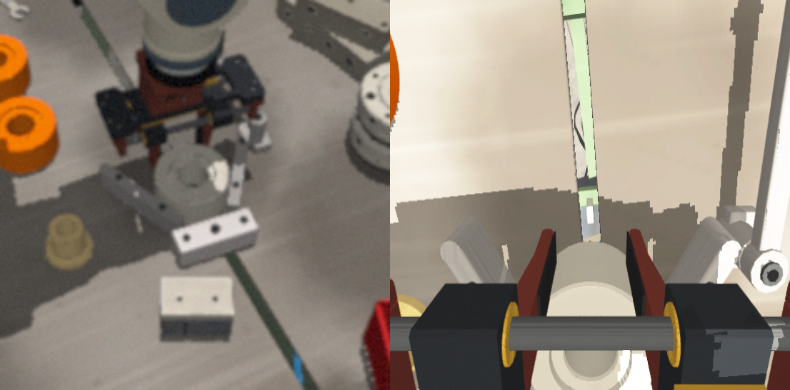

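The left half (scene) shows the ring in the V between both rails, close to home, with the fingers behind it. The right half (wrist) shows the fingers straddling its rim. Carrying on in small steps.

```bash
python3 -m inch '[5,0,-0.04,0,0, 5,-0.01,-0.07,0,0, 5,-0.01,-0.07,0,0]' >/dev/null;  python3 -c "
from h import *
rep()
s=dict(np.load('last_scene.npz')); C=cloud(s); H=C[...,2]; N=tonest(C)
from scipy.optimize import least_squares
m=(abs(H-.046)<.003)&(np.hypot(N[...,0],N[...,1])<60); c=max(cv2.findContours(m.astype(np.uint8),0,1)[0],key=cv2.contourArea)
P=tonest(ray(s,c.reshape(-1,2),.046)); P=P[P[:,0]>0]
r=least_squares(lambda q:np.hypot(*(P-q).T)-43,[0,0],loss='soft_l1',f_scale=1); print('ring nest',r.x.round(1),len(P))
"
```

```text
t 9.0 tcp [ 0.5251 -0.0904  0.0319] nest [-41.9   0.8] jawdeg -5.26 F nest -4.71 -0.17 Fz 2.13 w 0.0502
ring nest [1.7 0. ] 54
```

```bash
python3 -m inch '[5,0,-0.04,0,0, 5,-0.01,-0.07,0,0, 5,-0.01,-0.07,0,0]' >/dev/null;  python3 -c "from h import *; rep()"
```

```text
t 9.3 tcp [ 0.5251 -0.0912  0.0319] nest [-41.2   0.8] jawdeg -5.25 F nest -4.69 0.61 Fz 1.76 w 0.0501
```

```bash
python3 -m inch '[5,0,-0.03,0,0, 5,-0.005,-0.05,0,0, 5,-0.005,-0.05,0,0]' >/dev/null;  python3 -c "from h import *; rep()"
```

```text
t 9.6 tcp [ 0.525  -0.0917  0.0319] nest [-40.6   0.8] jawdeg -5.26 F nest -4.3 0.38 Fz 1.86 w 0.0501
```

```bash
python3 -m inch '[5,0,-0.03,0,0, 5,-0.005,-0.05,0,0, 5,-0.005,-0.05,0,0]' >/dev/null;  python3 -c "from h import *; rep()"
```

```text
t 9.9 tcp [ 0.5249 -0.0922  0.0319] nest [-40.1   0.7] jawdeg -5.25 F nest -4.79 1.07 Fz 2.48 w 0.0501
```

```bash
python3 -m inch '[5,0,-0.03,0,0, 5,-0.005,-0.05,0,0, 5,-0.005,-0.05,0,0]' >/dev/null;  python3 -c "from h import *; rep()"
```

```text
t 10.2 tcp [ 0.5248 -0.0926  0.0319] nest [-39.7   0.7] jawdeg -5.26 F nest -5.95 -0.16 Fz 2.66 w 0.0501
```

```bash
python3 -m inch '[5,0,-0.02,0,0, 5,0,-0.03,0,0, 5,0,-0.03,0,0]' >/dev/null;  python3 -c "from h import *; rep()"
```

```text
t 10.5 tcp [ 0.5248 -0.0926  0.0319] nest [-39.7   0.7] jawdeg -5.27 F nest -6.45 0.79 Fz 3.21 w 0.0503
```

```bash
python3 -m inch '[5,0,-0.02,0,0, 5,0,-0.03,0,0, 5,0,-0.03,0,0]' >/dev/null;  python3 -c "from h import *; rep()"
```

```text
t 10.8 tcp [ 0.5247 -0.0927  0.0319] nest [-39.6   0.7] jawdeg -5.27 F nest -5.74 0.68 Fz 3.11 w 0.0499
```

```bash
python3 -m inch '[5,0,-0.05,0,0, 5,0,-0.08,0,0, 5,0,-0.08,0,0, 5,0,-0.08,0,0]' ;  python3 -c "from h import *; rep();rep()"
```

```text
time: 11.2
ee_pos: [0.5247, -0.0929, 0.0319]
tool_rot: [0.033, 0.708, -0.032, 0.704]
ft_force: [1.1, 7.9, 3.2]
grip_width: 0.0498
t 11.2 tcp [ 0.5247 -0.0929  0.0319] nest [-39.4   0.6] jawdeg -5.27 F nest -8.02 0.4 Fz 3.21 w 0.0498
t 11.2 tcp [ 0.5247 -0.0929  0.0319] nest [-39.4   0.6] jawdeg -5.27 F nest -8.02 0.4 Fz 3.21 w 0.0498
```

```bash
python3 -m inch '[5,0,-0.06,0,0, 5,0,-0.1,0,0, 5,0,-0.13,0,0, 5,0,-0.13,0,0, 5,0,-0.13,0,0]' ;  python3 -c "from h import *; rep()"
```

```text
time: 11.7
ee_pos: [0.5246, -0.0931, 0.0319]
tool_rot: [0.034, 0.709, -0.032, 0.704]
ft_force: [2.2, 13.6, 3.3]
grip_width: 0.0501
t 11.7 tcp [ 0.5246 -0.0931  0.0319] nest [-39.2   0.6] jawdeg -5.29 F nest -13.71 1.0 Fz 3.33 w 0.0501
```

```bash
python3 -m inch '[5,0,-0.13,0,0, 5,0,-0.15,0,0, 5,0,-0.15,0,0, 5,0,-0.15,0,0, 5,0,-0.15,0,0]' ;  python3 -c "from h import *; rep()"
```

```text
time: 12.2
ee_pos: [0.5246, -0.0932, 0.0319]
tool_rot: [0.034, 0.709, -0.031, 0.704]
ft_force: [2.1, 14.2, 4.2]
grip_width: 0.0496
t 12.2 tcp [ 0.5246 -0.0932  0.0319] nest [-39.1   0.5] jawdeg -5.32 F nest -14.35 0.82 Fz 4.18 w 0.0496
```

Force built to about 14 N along the nest axis with only 0.4–1 N sideways, so both rails carry load. Now I retreat and go for the latch pin.

```bash
python3 -m inch '[5,0.05,0.5,0,0, 5,0.15,1.5,0,0, 5,0.3,3,0,0, 5,0.3,3.5,5,0, 5,0.3,3.5,10,0]' ;  python3 -m inch '[4,4,5,4,8, 4,8,5,4,16, 4,10,6,4,24,4,10.8,8,4,32, 4,10.8,8,4,40]' ; python3 -m inch '[4,0,0,0,5, 4,0,0,0,5, 4,0,0,0,5]'
python3 - <<'E'
from h import *
rep(); w=snap('wrist','w4.png'); t=snap('top','t4.png')
cv2.imwrite('pics/both2.png',np.hstack([cv2.resize(w['pixels'],(400,300)),cv2.resize(t['pixels'][120:300,200:400],(380,300))]))
C=cloud(w);H=C[...,2]
m=(H>.078)&(H<.09)&(np.hypot(C[...,0]-.6357,C[...,1]-.0251)<.03)
print(m.sum(),np.median(C[m],0) if m.any() else '', [np.percentile(C[m][:,i],[2,98]) for i in (0,1)] if m.any() else '', np.argwhere(m).mean(0) if m.any() else '')
E
```

```text
time: 12.7
ee_pos: [0.5259, -0.0567, 0.1307]
tool_rot: [0.034, 0.711, -0.031, 0.702]
ft_force: [1.1, 0.7, 0.8]
grip_width: 0.0504
time: 13.2
ee_pos: [0.6352, 0.0262, 0.1706]
tool_rot: [-0.214, 0.678, 0.214, 0.67]
ft_force: [-1.5, 0.4, -0.0]
grip_width: 0.04
time: 13.5
ee_pos: [0.635, 0.0267, 0.1704]
tool_rot: [-0.243, 0.669, 0.242, 0.66]
ft_force: [-0.9, 0.2, -0.5]
grip_width: 0.0399
t 13.5 tcp [0.635  0.0267 0.1704] nest [-168.3  100. ] jawdeg 40.09 F nest -0.07 -0.87 Fz -0.5 w 0.0399
318 [0.63563655 0.02423423 0.08308644] [array([0.62977788, 0.64206268]), array([0.01765386, 0.02996689])] [224.63836478 282.46855346]
```

View pics/both2.png

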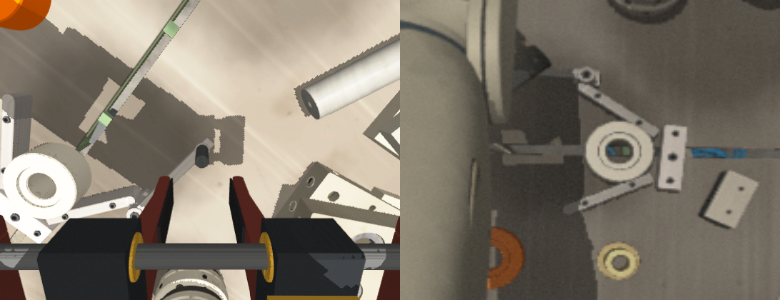

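Left (wrist): the pin is at full-image pixel (282,225). Right (top): the ring sits between both rails in front of the aluminium block, and the bush and block are unmoved. I measure the ring to pin down the nest origin and plan the arc.

```bash
python3 - <<'E'
from h import *
t=dict(np.load('last_top.npz')); C=cloud(t); H=C[...,2]; N=tonest(C)
m=((abs(H-.046)<.006)&(np.hypot(N[...,0]-3,N[...,1])<52)).astype(np.uint8)
c=max(cv2.findContours(m,0,1)[0],key=cv2.contourArea)
e=cv2.minEnclosingCircle((ray(t,c.reshape(-1,2),.046)[:,:2]*1000).astype(np.float32)); print('ring',e)
O2=np.array(e[0])/1000
pin=np.array([.6359,.0238]); piv=O2+(-.0515*ex+.104*ey); v=pin-piv; print('piv',piv,'d',np.linalg.norm(v))
a0=np.arctan2(-v@ex,-v@ey); print('a0',a0)
# path: rows relative to start
for a in np.linspace(a0,-.02,16):
    p=piv+.118*(-np.sin(a)*ex-np.cos(a)*ey); print(round(a,2),((p-pin)*100).round(2))
E
python3 -m inch '[4,0.1,-0.28,-4,0, 4,0.1,-0.28,-8,0, 4,0.1,-0.28,-10,0, 4,0.1,-0.28,-10,0]'
```

```text
ring ((521.3327026367188, -135.18057250976562), 43.00288009643555)
piv [ 0.62946229 -0.09303509] d 0.11701231465585023
a0 1.537702347128258
1.54 [0.01 0.1 ]
1.43 [-1.22  0.1 ]
1.33 [-2.44 -0.02]
1.23 [-3.64 -0.27]
1.12 [-4.8  -0.64]
1.02 [-5.93 -1.13]
0.91 [-6.99 -1.74]
0.81 [-7.99 -2.45]
0.71 [-8.91 -3.26]
0.6 [-9.74 -4.16]
0.5 [-10.47  -5.14]
0.4 [-11.09  -6.2 ]
0.29 [-11.6   -7.31]
0.19 [-12.    -8.47]
0.08 [-12.27  -9.66]
-0.02 [-12.42 -10.88]
time: 14.0
ee_pos: [0.6336, 0.0232, 0.0673]
tool_rot: [-0.241, 0.671, 0.242, 0.658]
ft_force: [-0.5, 0.6, 0.1]
grip_width: 0.0399
```

```bash
python3 -m inch '[2,0.2,0.05,0.2,0, 1.2,0.2,0.05,0.2,0, 1.2,0.2,0.05,0.2,0, 1.2,0.2,0.05,0.2,0, 1.2,0.2,0.05,0.2,0]' 10;  python3 -c "from h import *; rep()"
```

```text
time: 14.5
ee_pos: [0.6366, 0.0238, 0.0707]
tool_rot: [-0.242, 0.67, 0.242, 0.659]
ft_force: [0.0, 1.7, 5.3]
grip_width: 0.0143
t 14.5 tcp [0.6366 0.0238 0.0707] nest [-165.5  101.8] jawdeg 40.0 F nest -1.75 -0.12 Fz 5.28 w 0.0143
```

```bash
python3 -m inch '[1,-1.2,0.1,0,0, 1,-2.4,0,0,0, 1,-3.6,-0.25,0,0, 1,-4.8,-0.6,0,0, 1,-5.9,-1.1,0,0]' 10;  python3 -c "from h import *; rep()"
```

```text
time: 15.0
ee_pos: [0.5763, 0.0128, 0.0709]
tool_rot: [-0.242, 0.67, 0.242, 0.659]
ft_force: [1.0, 1.1, -0.1]
grip_width: 0.0139
t 15.0 tcp [0.5763 0.0128 0.0709] nest [-149.2   42.7] jawdeg 40.01 F nest -1.19 0.86 Fz -0.1 w 0.0139
```

```bash
python3 -m inch '[1,-1.05,-0.6,0,0, 1,-2.05,-1.3,0,0, 1,-3,-2.1,0,0, 1,-3.8,-3,0,0, 1,-4.5,-4,0,0]' 10;  python3 -c "from h import *; rep()"
```

```text
time: 15.5
ee_pos: [0.5307, -0.028, 0.0709]
tool_rot: [-0.242, 0.67, 0.242, 0.659]
ft_force: [2.4, 0.6, 1.1]
grip_width: 0.0137
t 15.5 tcp [ 0.5307 -0.028   0.0709] nest [-104.6    0.9] jawdeg 40.01 F nest -0.84 2.35 Fz 1.14 w 0.0137
```

```bash
python3 -m inch '[1,-0.57,-1,0,0, 1,-1.05,-2.1,0,0, 1,-1.45,-3.25,0,0, 1,-1.75,-4.45,0,0, 1,-1.85,-5.3,0,0]' 10;  python3 -c "from h import *; rep()"; python3 -m inch '[1,-0.02,-0.2,0,0, 1,-0.03,-0.3,0,0, 1,-0.03,-0.3,0,0]' 10;  python3 -c "from h import *; rep()"
```

```text
time: 16.0
ee_pos: [0.512, -0.0822, 0.071]
tool_rot: [-0.241, 0.67, 0.242, 0.659]
ft_force: [0.9, 1.3, 2.5]
grip_width: 0.0139
t 16.0 tcp [ 0.512  -0.0822  0.071 ] nest [-49. -13.] jawdeg 39.97 F nest -1.33 0.81 Fz 2.49 w 0.0139
time: 16.3
ee_pos: [0.5119, -0.0845, 0.071]
tool_rot: [-0.241, 0.67, 0.242, 0.659]
ft_force: [1.3, 6.9, 1.5]
grip_width: 0.0135
t 16.3 tcp [ 0.5119 -0.0845  0.071 ] nest [-46.7 -12.8] jawdeg 39.92 F nest -6.98 0.73 Fz 1.51 w 0.0135
```

```bash
python3 -m inch '[1,0,-0.1,0,0, 1,0,-0.1,0,0, 1,0,-0.1,0,0]' 10;  python3 -c "from h import *; rep()"; python3 -m inch '[2.5,0,0,0,0, 4,0,0,0,0, 4,0,0,0,0, 4,0,0,2,0, 4,0,0,6,0]'; python3 -m inch '[4,0,0,5,0, 4,0,5,10,0, 4,0,10,12,0,4,0,15,12,0,4,0,20,12,0]'; python3 -m inch '[4,-5,5,0,0, 4,-5,10,0,0, 4,-5,10,0,0]'
python3 - <<'E'
from h import *
rep(); t=snap('top','t5.png'); C=cloud(t); H=C[...,2]; O[:]=[.5213,-.1352]; N=tonest(C)
m=((abs(H-.0455)<.004)&(np.hypot(*np.moveaxis(N,-1,0))<50)&(N[...,0]>-43)).astype(np.uint8)
c=max(cv2.findContours(m,0,1)[0],key=cv2.contourArea)
print('ring',cv2.minEnclosingCircle(tonest(ray(t,c.reshape(-1,2),.046)).astype(np.float32)))
p=(H>.07)&(H<.095)&(np.hypot(N[...,0]+51,N[...,1]+14)<40); print('pin',p.sum(),N[p].mean(0))
cv2.imwrite('pics/t5c.png',cv2.resize(t['pixels'][130:300,220:400],None,fx=4,fy=3.5,interpolation=cv2.INTER_CUBIC))
E
```

```text
time: 16.6
ee_pos: [0.5119, -0.0845, 0.071]
tool_rot: [-0.24, 0.67, 0.242, 0.659]
ft_force: [1.3, 7.5, 2.9]
grip_width: 0.0137
t 16.6 tcp [ 0.5119 -0.0845  0.071 ] nest [-46.6 -12.8] jawdeg 39.89 F nest -7.55 0.67 Fz 2.93 w 0.0137
time: 17.1
ee_pos: [0.5095, -0.0844, 0.1291]
tool_rot: [-0.239, 0.672, 0.243, 0.657]
ft_force: [0.9, -0.2, 1.0]
grip_width: 0.0398
time: 17.6
ee_pos: [0.5099, 0.0957, 0.2498]
tool_rot: [-0.239, 0.671, 0.243, 0.658]
ft_force: [0.1, -0.4, -0.0]
grip_width: 0.0403
time: 17.9
ee_pos: [0.4582, 0.1984, 0.2499]
tool_rot: [-0.239, 0.671, 0.244, 0.658]
ft_force: [0.1, -0.5, 0.2]
grip_width: 0.0398
t 17.9 tcp [0.4582 0.1984 0.2499] nest [-323.8  -91.3] jawdeg 39.95 F nest 0.51 0.15 Fz 0.18 w 0.0398
ring ((0.028254017233848572, 0.08399911224842072), 42.93952560424805)
pin 33 [-52.05613525 -14.58713574]
```

View pics/t5c.png

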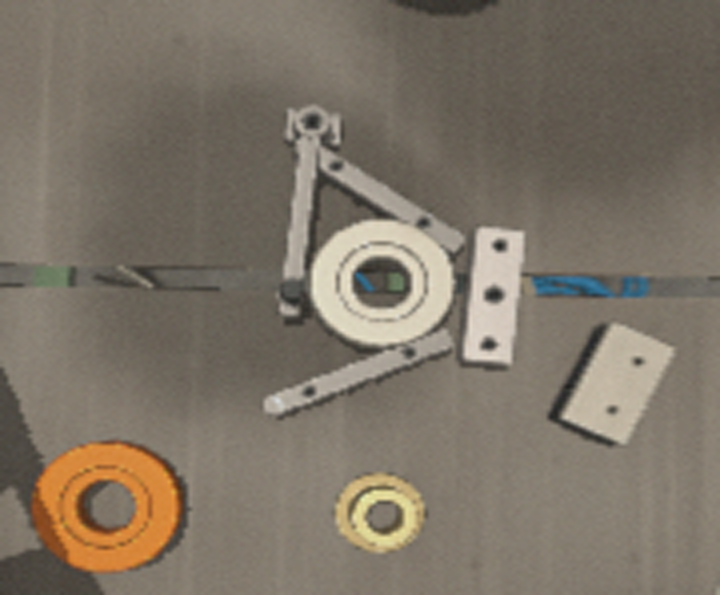

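The bar is shut behind the ring. The pin measures (-52,-14.6) mm in the nest frame against a nominal (-51.5,-14), and the ring hasn't moved since it was seated. The bush and block are untouched and the robot is clear, so I'm handing in.

```bash
python3 -c "from cell import manip; print(manip.sign_off())"
```

```text
the job is handed in; nothing more can be done
None
```

The ring is home in the nest, the latch is shut behind it, and the job is handed in at about 18 s on the robot's clock. The sign-off gave no verdict.

- **Ring:** I slid it into the V with two open fingers behind its rim and pressed until it stopped. The force along the nest axis reached about 14 N, above the 10 N asked but under the 25 N limit. The sideways force was 1 N or less, so both rails were bearing.
- **Latch:** I pinched the pin, swung the bar round to its hard stop (felt at about 7 N), then let go and backed away.
- **Last checks:** In the final top view the ring had not moved since it was seated. The pin stood within 1 mm of its shut position, and the bush and block looked untouched.
- **Disagreements:** My first estimate of the nest origin, from the rails, was about 3 mm short along the nest axis. I replaced it with the seated ring's position, so the final ring check shows only that it stayed put. That it was home rests on the force rise and on the measured pin-to-pivot distance (117 mm against 118 mm). The wrist also read 2–6 N upward while sliding, which I did not explain.

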